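# Build the tiered dessert stand

### The job

Build the dessert stand for this place on the round porcelain charger: the largest of the three white tiers in the middle of the charger, then the medium one on it, then the smallest, and last the brass candle holder on the very top, each foot down over the knob below so that it sits flat and the tower stands upright. Set every piece down gently, without dropping it, and do not knock over a wine glass.

Things in the scene. Friction and masses are not known exactly. Their poses are not given: they have to be found in the camera images.
- large_tier: Loose white gilt-rimmed porcelain tier (320 g): plate 150 mm wide on a hollow foot, a knob in its middle. Origin: centre of underside, z up its axis (round). Foot: tube 56 mm outside, 48 inside, open below, cavity 40 mm deep. Plate from 40 to 46 mm (rim 48), knob 26 mm in diameter from 46 to 78 mm: grip it from above. The next foot goes over the knob and rests on the plate. Largest.
- medium_tier: Loose white gilt-rimmed porcelain tier (250 g): plate 120 mm wide on a hollow foot, a knob in its middle. Origin: centre of underside, z up its axis (round). Foot: tube 56 mm outside, 48 inside, open below, cavity 40 mm deep. Plate from 40 to 46 mm (rim 48), knob 26 mm in diameter from 46 to 78 mm: grip it from above. The next foot goes over the knob and rests on the plate. Middle size.
- small_tier: Loose white gilt-rimmed porcelain tier (180 g): plate 90 mm wide on a hollow foot, a knob in its middle. Origin: centre of underside, z up its axis (round). Foot: tube 56 mm outside, 48 inside, open below, cavity 40 mm deep. Plate from 40 to 46 mm (rim 48), knob 26 mm in diameter from 46 to 78 mm: grip it from above. The next foot goes over the knob and rests on the plate. Smallest.
- candle: Loose brass holder with unlit ivory candle (220 g). Origin: centre of underside, z up its axis (round). Hollow foot: tube 56 mm outside, 48 inside, open below, cavity 40 mm deep, goes over a knob. Drip pan 66 mm wide from 40 to 46 mm, socket up to 34 mm wide from 46 to 66, candle 24 mm in diameter from 66 to 136 mm (wick 142): grip it from above.
- charger: Fixed round white porcelain charger plate with a gilt rim, 170 mm across, lying flat on the table. Origin: centre of its underside; its flat top is 8 mm above that (rim 11 mm). The tower is built on its middle. It swaps sides with the sweets tray from start to start.
- sweets_tray: Fixed rectangular brass tray with six round sweets, 150 x 130 mm, 27 mm high; not the place for the tower. Origin: centre of its underside.
- glass_left: Loose stemmed wine glass with a gilt rim, 150 mm tall, foot 64 mm across, standing to the robot's left of the charger and tray. Origin: centre of the foot's underside, z up. Must stay standing.
- glass_right: The same glass, to the robot's right of the charger and tray. Origin: centre of the foot's underside, z up. Must stay standing.

How it is judged (in metres and radians):
On the way, in this order (a step that is already met when the one before it is completed fails the run):
1. the large tier stands centred on the round charger, let go (horizontal distance between large_tier and charger below 0.015 m and z of large_tier in the frame of charger between 0.004 and 0.012 m and angle between large_tier's own z axis and vertical below 0.06 rad and contact force between the fingers and large_tier below 0.05 N), for 0.2 s.
2. the medium tier is seated over the large tier's knob, let go (horizontal distance between medium_tier and large_tier below 0.01 m and z of medium_tier in the frame of large_tier between 0.042 and 0.05 m and angle between medium_tier's own z axis and vertical below 0.06 rad and contact force between the fingers and medium_tier below 0.05 N), for 0.2 s.
3. the small tier is seated over the medium tier's knob, let go (horizontal distance between small_tier and medium_tier below 0.01 m and z of small_tier in the frame of medium_tier between 0.042 and 0.05 m and angle between small_tier's own z axis and vertical below 0.06 rad and contact force between the fingers and small_tier below 0.05 N), for 0.2 s.
4. the candle is seated over the small tier's knob, let go (horizontal distance between candle and small_tier below 0.01 m and z of candle in the frame of small_tier between 0.042 and 0.05 m and angle between candle's own z axis and vertical below 0.06 rad and contact force between the fingers and candle below 0.05 N), for 0.2 s.
At the end, for the whole second after the job is handed in: Large tier on the charger, within 15 mm of its centre; medium on large, small on medium, candle on small, each within 10 mm of the axis below and seated (origin 46 mm above the one below, within 4 mm); all upright within 0.06 rad, released and at rest (all of step 1 and all of step 2 and all of step 3 and all of step 4 and linear speed of each of large_tier, medium_tier, small_tier, candle below 0.02 m/s and angular speed of each of large_tier, medium_tier, small_tier, candle below 0.2 rad/s); the robot touches nothing.
It fails at once if the large tier is dropped (falls freely, untouched by the fingers, faster than 0.6 m/s: about 2 cm) (linear speed of large_tier above 0.6 m/s and contact force between the fingers and large_tier below 0.05 N).
It fails at once if the medium tier is dropped (falls freely, untouched by the fingers, faster than 0.6 m/s: about 2 cm) (linear speed of medium_tier above 0.6 m/s and contact force between the fingers and medium_tier below 0.05 N).
It fails at once if the small tier is dropped (falls freely, untouched by the fingers, faster than 0.6 m/s: about 2 cm) (linear speed of small_tier above 0.6 m/s and contact force between the fingers and small_tier below 0.05 N).
It fails at once if the candle is dropped (falls freely, untouched by the fingers, faster than 0.6 m/s: about 2 cm) (linear speed of candle above 0.6 m/s and contact force between the fingers and candle below 0.05 N).
It fails at once if a wine glass is knocked over (angle between any of glass_left, glass_right's own z axis and vertical above 0.5 rad).
It also fails if it takes over 115 s, if anything falls off the work surface, if the arm or the gripper's body presses on something with over 40 N, if the wrist force passes 120 N, or if a joint passes its speed limit or range.

### The arm

A 6-joint arm with a two-finger parallel gripper is mounted at the origin on the work surface. World frame = base frame: x ahead of the robot, y to its left, z up, the work surface at z = 0. Lengths are in m, angles in degrees, forces in N, time in s.
With the tool pointing down it reaches from about 0.375 to 0.9 m from the base axis. Payload 3.1 kg.
Tool frame: the origin (TCP) lies midway between the tips of the shut fingers; the grasp point (between the pads) lies 19 mm behind it; z points along the fingers, y is the line along which they close (so a half turn about z gives the same grasp; the last joint's range is limited). The gripper opens to 87 mm and grips with 3 to 60 N. Pads are 19 mm wide; open, the fingers measure 117 mm over their backs; the gripper's body (75 mm by 190 mm) begins 51 mm behind the grasp point.
Start: joints at [59.215, 30.224, 82.088, -0, 67.689, -10.227], TCP at [0.219, 0.585, 0.223] pointing down, gripper open.
Joint ranges: [-176.69, 176.69], [-43.24, 126.21], [12.49, 139.97], [-82, 262], [0, 151.66], [-163.58, 163.58]. Speed limits (degrees/s): [159.86, 159.86, 180, 180, 180, 180].

### API

Orientations are given as a 3x3 rotation matrix whose columns are the frame's x, y, z axes.
In Python, from rig import read_state, capture, camera_info, hand_in gives the robot as it stands.
- The arm moves only by the tool drive_tool, never from a script. Its argument "motion" is a list of rows, each a list of 2 entries, a list of its own where there are three numbers: the shift along the tool's x, y, z in mm, then the turn, a rotation vector about the tool's x, y, z in rad. A call has 1 to 5 rows; each row shifts and turns the commanded pose from where the row before left it, along the tool's axes as they then stand; what a row does not reach is not made up. A row lasts 1/10 s, in which the tool goes at most 50 mm and 8.59 degrees, less where a joint would pass 70% of its speed; a pose out of reach is approached as far as the arm can. A call is refused whole if a number of a shift passes 50 or a number of a turn 0.15, either way. A call with a gripper value outside its range is refused whole. "gripper" is the opening, from 0 (shut) to 1 (fully open), set as the call begins (left out, the last holds). The fingers move at their own pace and stop on an object; the grip force is fixed at half the most. Time passes only in rows, so rows that do not move let the fingers close. It gives the time, the measured TCP pose, the force, the opening and the grip force at its end, in the units of the state.
- read_state(): the state, without advancing time (a new reading comes with each control period).
- capture(name): name is "scene" or "top" or "wrist"; returns the picture (480x640x3 uint8, red, green, blue); there is no depth.
- camera_info(name): a dict with "fovy" (degrees; the focal length in pixels is half the picture's height over the tangent of half this angle, whatever the lens; pixels are square), "cx", "cy" (the principal point, pixels), "xyz" and "orientation" of the camera in the world; the wrist camera has in their place "T_tool_cam" (4x4, takes a point from camera to tool coordinates, whose origin is the TCP and whose axes are the flange's). Camera axes: x right, y down, z forward; pixel columns grow to the right and rows downward; lengths in m; the calibration is good to about 2 mm. A picture is of the moment at which its call begins: read the wrist's pose just before it. camera_info takes no time and is no camera call.
- hand_in(): hands the job in; it is judged then, once.
The state is a dict: "time_s": time; "joint_positions": joint angles; "qvel": joint speeds; "tau": joint torques, N m; "position": TCP position; "tcp_rot": TCP orientation; "force": force on the tool from outside, world axes, zero at the start; "moment": the same for the moment, N m; "opening": opening from 0.0 (shut) to 1.0 (fully open); "grasp_force": force on a finger pad.
Only numpy, scipy, OpenCV 4.12 (cv2) and the standard library are available. Lean on these libraries where they do the work, as an engineer would, in place of code of your own. Each camera call takes 0.05 s, during which the arm holds its last target. There are 200 camera calls.

## Working session

There is one attempt and no reset: what is moved stays moved. The work goes in short steps, Python scripts to look and compute and a tool call to move; the robot and the scene stay as the last step left them, time stands still between calls to the robot, and variables do not carry over. Pictures are saved under pics/ and viewed, at most 14 in all, crops included, and the job is handed in when it is done.

Besides the shell and the picture viewer there is one more tool, called as name([rows], argument=value, ...), one row to a line, values as JSON. drive_tool: Moves the arm, as the interface text tells. Its arguments: {"type":"object","properties":{"motion":{"type":"array","items":{"type":"array"}},"gripper":{"type":"number"}},"required":["motion"]}

```bash
mkdir -p pics; ls; python3 - <<'E'
from rig import *
import cv2,numpy as np
s=read_state();print(s)
for n in["scene","top","wrist"]:
    print(n,camera_info(n))
for n in["scene","top"]:
    cv2.imwrite(f"pics/{n}0.png",capture(n)[:,:,::-1])
E
```

```text
pics
{'time_s': 0.0, 'joint_positions': array([ 5.92154748e+01,  3.02777907e+01,  8.21576459e+01,  6.36188076e-04,
        6.76882636e+01, -1.02286420e+01]), 'qvel': array([ 0.04833484, -0.07763635,  0.10477962,  0.03110312,  0.03558464,
        0.04030159]), 'tau': array([ 3.33299913e-04, -4.40041924e+01, -1.76590794e+01,  6.34123106e-02,
        5.82697929e-02, -1.81341043e-04]), 'position': array([0.21904941, 0.58456767, 0.22157724]), 'tcp_rot': array([[-9.36328467e-01,  3.51123569e-01, -1.11381146e-03],
       [ 3.51125115e-01,  9.36326723e-01, -1.84951355e-03],
       [ 3.93483641e-04, -2.12283936e-03, -9.99997669e-01]]), 'force': array([-0.25892663,  0.97970536,  0.09301267]), 'moment': array([-0.00528941,  0.05486052, -0.05142186]), 'grasp_force': 0.0, 'opening': 0.9988518011798968}
scene {'fovy': 53.47410031486982, 'cx': 325.2296775635778, 'cy': 237.768316860267, 'xyz': array([1.31881313, 0.11412358, 0.64661832]), 'orientation': array([[-0.16541059,  0.59959069, -0.78302639],
       [ 0.98598947,  0.11788313, -0.11801834],
       [ 0.0215429 , -0.79157727, -0.61068923]])}
top {'fovy': 55.28734763265983, 'cx': 317.25366521695696, 'cy': 233.87907016629353, 'xyz': array([0.38141503, 0.01787216, 1.07071921]), 'orientation': array([[ 0.01631144, -0.98753519,  0.15655089],
       [-0.99985704, -0.01680746, -0.00184509],
       [ 0.00445332, -0.15649841, -0.98766817]])}
wrist {'fovy': 58.294444352839264, 'cx': 313.6273380132086, 'cy': 236.46307380934803, 'T_tool_cam': array([[-1.29588515e-04, -9.68696176e-01, -2.48249275e-01,
         6.61877998e-02],
       [ 9.99999992e-01, -1.24081779e-04, -3.78287869e-05,
        -1.08573190e-03],
       [ 5.84138941e-06, -2.48249278e-01,  9.68696184e-01,
        -1.63671333e-01],
       [ 0.00000000e+00,  0.00000000e+00,  0.00000000e+00,
         1.00000000e+00]])}
```

View pics/top0.png

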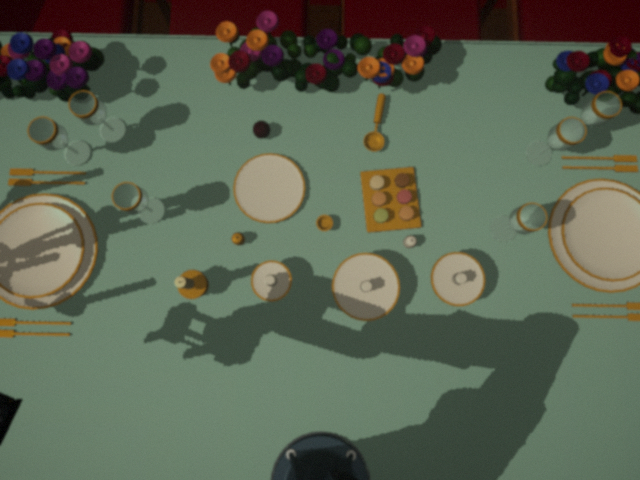

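View pics/scene0.png

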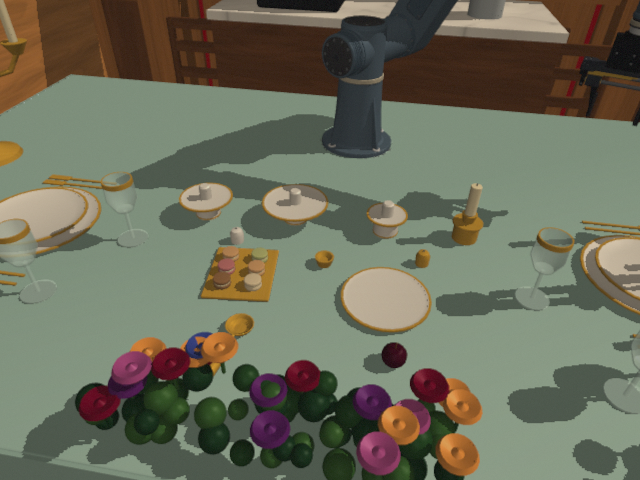

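The top view shows the charger at about (270,188), with the tray at (392,198). The candle is at (190,283), the small tier at (271,281), the large at (366,286) and the medium at (458,278). The glass feet are near (150,208) and (530,225). The scene view agrees. Next I'll locate the pieces in both views.

```bash
cat > h.py <<'E'
from rig import *
import cv2,numpy as np
def cam(n,s=None):
    i=camera_info(n);f=240/np.tan(np.radians(i["fovy"]/2))
    if n=="wrist":
        T=i["T_tool_cam"];R=s["tcp_rot"]@T[:3,:3];p=s["position"]+s["tcp_rot"]@T[:3,3]
    else: R,p=i["orientation"],i["xyz"]
    return dict(f=f,c=np.array([i["cx"],i["cy"]]),R=R,p=np.array(p))
def ray(C,uv):
    d=C["R"]@np.append((np.array(uv)-C["c"])/C["f"],1);return d/np.linalg.norm(d)
def onz(C,uv,z):
    d=ray(C,uv);return C["p"]+d*(z-C["p"][2])/d[2]
def proj(C,P):
    q=C["R"].T@(np.array(P)-C["p"]);return q[:2]/q[2]*C["f"]+C["c"]
def tri(obs): # [(C,uv)]
    A=0;b=0
    for C,uv in obs:
        d=ray(C,uv);M=np.eye(3)-np.outer(d,d);A=A+M;b=b+M@C["p"]
    return np.linalg.solve(A,b)
def mask(im,t=6):
    r,g,b=[im[:,:,k].astype(int) for k in range(3)]
    m=((r-g)>-t).astype(np.uint8)*255
    return cv2.morphologyEx(m,cv2.MORPH_OPEN,np.ones((3,3)))
def blobs(im,lo=200):
    out=[]
    for c in cv2.findContours(mask(im),cv2.RETR_EXTERNAL,cv2.CHAIN_APPROX_NONE)[0]:
        if cv2.contourArea(c)>lo:
            e=cv2.fitEllipse(c);out.append((e,cv2.contourArea(c),c))
    return out
E
python3 - <<'E'
from h import *
np.set_printoptions(precision=4,suppress=True)
for n in["top","scene"]:
    im=cv2.imread(f"pics/{n}0.png")[:,:,::-1];C=cam(n)
    for e,a,c in blobs(im):
        z=0.011 if n=="top" and e[0][1]<230 else .048
        if e[0][1]>120: print(n,np.round(e[0],1),np.round(e[1],1),int(a),onz(C,e[0],z)[:2])
    if n=="top":
        print("glass feet",onz(C,(151,209),0.003),onz(C,(523,228),0.003))
# scene-view knob tops vs height
T=cam("top");S=cam("scene")
for nm,a,b in[("S",(271,279),(390,206)),("L",(366,285),(296,195)),("M",(461,278),(205,188)),("glassL",(151,209),(533,298)),("glassR",(540,152),(38,291))]:
    print(nm,tri([(T,a),(S,b)]))
E
```

```text
top [340.4 473. ] [13.7 27.5] 218 [ 0.0391 -0.0406]
top [  7. 408.] [17.5 35.4] 376 [0.1577 0.6693]
top [ 23.5 333.3] [ 7.6 81.7] 295 [0.3133 0.6522]
top [ 22.9 322.2] [ 7.6 83.3] 295 [0.3371 0.6563]
top [614.3 316.4] [ 7.6 73.6] 261 [ 0.3706 -0.6414]
top [614.2 305.5] [ 7.8 74.4] 268 [ 0.3944 -0.6434]
top [191.7 283.9] [29.4 32.3] 740 [0.4263 0.2927]
top [271.  280.3] [41.2 42.3] 1367 [0.4372 0.1171]
top [365.8 286.3] [68.3 69.6] 3731 [ 0.4276 -0.0936]
top [457.7 278.5] [54.3 56.1] 2388 [ 0.4481 -0.2987]
top [324.2 222.4] [17.1 18. ] 238 [ 0.5769 -0.    ]
top [ 44.6 250.3] [102.5 121.8] 9572 [0.4958 0.6264]
top [590.9 232. ] [107.4 129.5] 9048 [ 0.5583 -0.6044]
top [ 30.8 181.9] [ 7.4 92.3] 339 [0.6629 0.6989]
top [ 27.3 171.6] [  6.7 100.4] 315 [0.688  0.7101]
top [390.3 199.2] [63.7 72.9] 3372 [ 0.6355 -0.1559]
top [617.5 167.9] [ 7.7 94.1] 340 [ 0.7223 -0.7031]
top [614.7 158.1] [ 7.1 90.6] 325 [ 0.7465 -0.6984]
top [269.  187.8] [70.2 72.9] 4022 [0.6583 0.1324]
top [571.5 130.5] [26.5 29.2] 228 [ 0.8147 -0.5989]
top [376.2 127.3] [20.7 59.9] 620 [ 0.8142 -0.1232]
glass feet [0.6
[... 562 characters left out ...]
0 [0.5795 0.1964]
scene [240.8 274.5] [58.8 80.3] 3399 [ 0.6918 -0.1372]
scene [555.4 238.9] [25.5 35.9] 280 [0.4624 0.4706]
scene [614.8 266.6] [62.1 85.4] 3594 [0.533 0.567]
scene [386.1 218.4] [37.3 39.4] 1092 [0.4575 0.1174]
scene [294.5 203.4] [40.2 66.1] 2074 [ 0.4389 -0.0909]
scene [468.2 219.5] [27.6 64.2] 1134 [0.4261 0.295 ]
scene [205.8 199.5] [37.  51.9] 1452 [ 0.4633 -0.2918]
scene [113.9 181.9] [17.5 37.1] 252 [ 0.4335 -0.532 ]
scene [ 48.2 215.1] [ 67.8 107.3] 5400 [ 0.5875 -0.5983]
scene [  9.1 152.1] [23.1 26.6] 420 [ 0.3502 -0.8699]
S [0.4388 0.1189 0.0685]
L [ 0.4294 -0.0909  0.0646]
M [ 0.4477 -0.2981  0.0688]
glassL [0.6039 0.4129 0.003 ]
glassR [ 0.7609 -0.5211  0.0023]
```

drive_tool([
  [[0,0,0],[0,0,-0.12]],
  [[0,0,0],[0,0,-0.12]],
  [[0,0,0],[0,0,-0.12]],
  [[-10,-20,0],[0,0,0]],
  [[-20,-38,0],[0,0,0]],
], gripper=0.7)

```text
time_s: 0.6
position: [0.2489, 0.5283, 0.222]
tcp_rot: [[-1.0, -0.005, 0.0], [-0.005, 1.0, 0.001], [-0.0, 0.001, -1.0]]
force: [1.0, -0.2, 0.5]
opening: 0.714
grasp_force: 0.0
```

drive_tool([
  [[-20,-38,0],[0,0,0]],
  [[-20,-38,0],[0,0,0]],
  [[-20,-38,0],[0,0,0]],
  [[-20,-38,0],[0,0,0]],
  [[-20,-38,0],[0,0,0]],
])

```text
time_s: 1.1
position: [0.35, 0.3357, 0.2224]
tcp_rot: [[-1.0, -0.002, -0.0], [-0.002, 1.0, -0.0], [0.0, -0.0, -1.0]]
force: [1.4, 0.5, 0.5]
opening: 0.698
grasp_force: 0.0
```

drive_tool([
  [[-20,-38,0],[0,0,0]],
  [[-20,-38,0],[0,0,0]],
  [[-20,-38,0],[0,0,0]],
  [[-11,-23,0],[0,0,0]],
  [[0,0,0],[0,0,0]],
])

```text
time_s: 1.6
position: [0.4224, 0.1979, 0.2224]
tcp_rot: [[-1.0, 0.003, 0.0], [0.003, 1.0, -0.001], [-0.0, -0.001, -1.0]]
force: [-1.5, 0.5, 0.1]
opening: 0.702
grasp_force: 0.0
```

```bash
cat > snap.py <<'E'
from h import *
import sys,pickle
s=read_state();im=capture("wrist");n=sys.argv[1]
cv2.imwrite(f"pics/{n}.png",im[:,:,::-1]);pickle.dump((im,s),open(n+".pkl","wb"))
print(s["time_s"],s["position"],s["tcp_rot"].round(4).tolist(),s["opening"],np.abs(s["qvel"]).max())
E
python3 snap.py w1
```

```text
1.6 [0.42244028 0.19794953 0.22240324] [[-1.0, 0.0035, 0.0005], [0.0035, 1.0, -0.0006], [-0.0005, -0.0006, -1.0]] 0.7019236027731218 3.6021582484052277
```

View pics/w1.png

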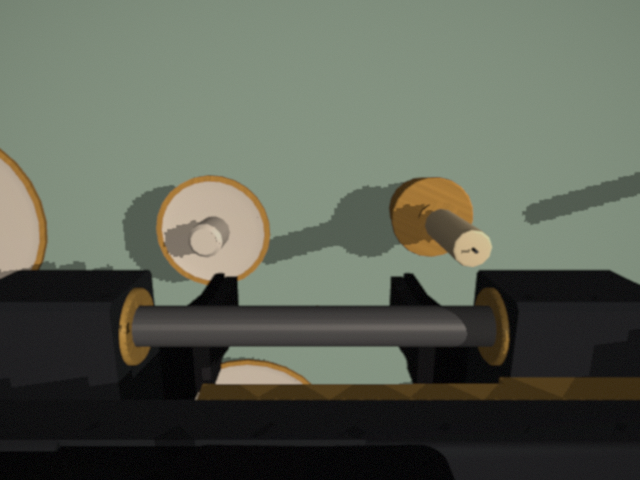

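The wrist view shows the small tier's plate centred at about (213,230) with its knob top at (206,239). The candle pan is at (432,216) and the candle tip at (473,247). I'll take two more stations on the way to the medium tier.

drive_tool([
  [[0,-20,0],[0,0,0]],
  [[0,-45,0],[0,0,0]],
  [[0,-50,0],[0,0,0]],
  [[0,-50,0],[0,0,0]],
  [[0,-35,0],[0,0,0]],
])

```text
time_s: 2.15
position: [0.4207, -0.0004, 0.2225]
tcp_rot: [[-1.0, -0.002, -0.0], [-0.002, 1.0, 0.0], [0.0, 0.0, -1.0]]
force: [-0.3, 0.7, 0.1]
opening: 0.7
grasp_force: 0.0
```

drive_tool([
  [[0,0,0],[0,0,0]],
  [[0,0,0],[0,0,0]],
])

```text
time_s: 2.35
position: [0.4207, 0.0012, 0.2224]
tcp_rot: [[-1.0, -0.0, -0.001], [-0.0, 1.0, 0.001], [0.001, 0.001, -1.0]]
force: [0.1, 1.0, -0.3]
opening: 0.7
grasp_force: 0.0
```

```bash
python3 snap.py w2
```

```text
2.35 [0.42071635 0.00120153 0.22239427] [[-1.0, -0.0001, -0.0008], [-0.0001, 1.0, 0.0012], [0.0008, 0.0012, -1.0]] 0.7001896648296838 2.125509503703258
```

drive_tool([
  [[0,-20,0],[0,0,0]],
  [[0,-45,0],[0,0,0]],
  [[0,-50,0],[0,0,0]],
  [[0,-50,0],[0,0,0]],
  [[0,-35,0],[0,0,0]],
])

```text
time_s: 2.9
position: [0.4224, -0.2003, 0.2226]
tcp_rot: [[-1.0, -0.003, 0.001], [-0.003, 1.0, -0.001], [-0.001, -0.001, -1.0]]
force: [1.5, 0.8, 0.4]
opening: 0.7
grasp_force: 0.0
```

drive_tool([
  [[0,0,0],[0,0,0]],
  [[0,0,0],[0,0,0]],
])

```text
time_s: 3.1
position: [0.4215, -0.1979, 0.2222]
tcp_rot: [[-1.0, -0.002, -0.001], [-0.002, 1.0, 0.002], [0.001, 0.002, -1.0]]
force: [-1.2, 0.2, -0.1]
opening: 0.705
grasp_force: 0.0
```

```bash
python3 snap.py w3; python3 - <<'E'
from h import *
import pickle
np.set_printoptions(precision=4,suppress=True)
for n in["w1","w2","w3"]:
    im,s=pickle.load(open(n+".pkl","rb"));C=cam("wrist",s)
    for e,a,c in blobs(im,1500):
        x,y,w,h=cv2.boundingRect(c)
        print(n,np.round(e[0],1),np.round(e[1],1),int(a),(x,y,w,h),onz(C,e[0],.047)[:2])
E
```

```text
3.1 [ 0.42150731 -0.19794571  0.2221667 ] [[-1.0, -0.0021, -0.001], [-0.0021, 1.0, 0.0018], [0.001, 0.0018, -1.0]] 0.704997822590347 1.5809961124683978
w1 [437.5 220.8] [ 77.7 111.2] 6468 (389, 177, 103, 91) [0.43   0.2961]
w1 [281.6 355.9] [301.5 751.3] 137697 (0, 148, 640, 332) [0.5507 0.1678]
w2 [624.4 212.8] [37.4 68. ] 1712 (604, 180, 36, 67) [0.4212 0.2493]
w2 [293.8 344.1] [352.1 675.7] 160618 (0, 125, 640, 355) [ 0.5373 -0.0173]
w3 [331.9 342. ] [356.9 682.9] 164495 (0, 124, 640, 356) [ 0.5359 -0.1831]
```

```bash
cat >> h.py <<'E'
def plates(im,rmax=268,lo=1500):
    m=mask(im);m[im.max(2)<70]=0;m[rmax:]=0;out=[]
    for c in cv2.findContours(m,cv2.RETR_EXTERNAL,cv2.CHAIN_APPROX_NONE)[0]:
        if cv2.contourArea(c)<lo: continue
        q=cv2.convexHull(c)[:,0]; q=c[:,0]
        q=q[(q[:,1]<rmax-4)&(q[:,0]>3)&(q[:,0]<636)]
        if len(q)>30:
            e=cv2.fitEllipseDirect(q.astype(np.float32).reshape(-1,1,2));out.append((np.array(e[0]),np.array(e[1])))
    return out
E
python3 - <<'E'
from h import *
import pickle
np.set_printoptions(precision=4,suppress=True)
for n in["w1","w2","w3"]:
    im,s=pickle.load(open(n+".pkl","rb"));C=cam("wrist",s)
    for c,ax in plates(im):
        print(n,c,ax,onz(C,c,.047)[:2], "diam",ax.mean()*np.linalg.norm(onz(C,c,.047)-C["p"])/C["f"])
cv2.imwrite("pics/w23.png",cv2.resize(np.vstack([cv2.imread("pics/w2.png")[100:340],cv2.imread("pics/w3.png")[100:340]]),(640,480)))
E
```

```text
w1 [437.9734 220.5125] [ 78.1963 105.6762] [0.4298 0.2965] diam 0.07713127375059232
w1 [212.6635 230.1114] [109.4772 116.5946] [0.4372 0.1144] diam 0.0941111550164833
w1 [ -5.6156 211.1664] [ 93.3083 147.7441] [ 0.4209 -0.0597] diam 0.12046526665172397
w2 [456.7024 232.2043] [108.1773 117.6156] [0.4373 0.116 ] diam 0.0965464620687367
w2 [194.3331 217.4872] [181.1208 194.4305] [ 0.425 -0.096] diam 0.1568127091743296
w3 [188.1743 242.3815] [141.307  153.2735] [ 0.4466 -0.3014] diam 0.12508322116008516
w3 [444.0661 216.8822] [180.3713 195.1076] [ 0.4251 -0.0943] diam 0.1578276687340633
```

View pics/w23.png

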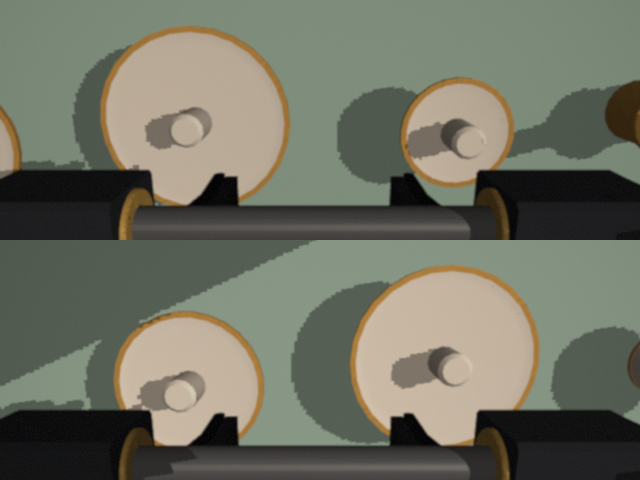

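These crops show the L knob top at w2 (187,229) and w3 (456,229). The S knob top is at w2 (470,242), and the M knob top at w3 (180,255).

```bash
python3 - <<'E'
from h import *
import pickle
np.set_printoptions(precision=4,suppress=True)
C={n:cam("wrist",pickle.load(open(n+".pkl","rb"))[1]) for n in["w1","w2","w3"]}
for n,o in dict(Splate=[("w1",(212.7,230.1)),("w2",(456.7,232.2))],Lplate=[("w2",(194.3,217.5)),("w3",(444.1,216.9))],
  Sknob=[("w1",(206,239)),("w2",(470,242))],Lknob=[("w2",(187,229)),("w3",(456,229))]).items():
    print(n,tri([(C[k],u) for k,u in o]))
T=cam("top")
print("Mplate",tri([(C["w3"],(188.2,242.4)),(T,(457.7,278.5))]),"Mknob78",onz(C["w3"],(180,255),.078),"candle top",onz(C["w1"],(473,247),.136),"pan",onz(C["w1"],(432,216),.046))
E
```

```text
Splate [0.4366 0.1151 0.0496]
Lplate [ 0.4244 -0.0952  0.05  ]
Sknob [0.4371 0.1163 0.0767]
Lknob [ 0.4279 -0.0938  0.0761]
Mplate [ 0.4489 -0.3028  0.0382] Mknob78 [ 0.448  -0.2989  0.078 ] candle top [0.4268 0.2926 0.136 ] pan [0.4263 0.2917 0.046 ]
```

drive_tool([
  [[-4,40,20],[0,0,0]],
  [[-4,45,25],[0,0,0]],
  [[0,21,20],[0,0,0]],
  [[0,0,35],[0,0,0]],
  [[0,0,30],[0,0,0]],
])

```text
time_s: 3.65
position: [0.4286, -0.0914, 0.0928]
tcp_rot: [[-1.0, -0.007, -0.0], [-0.007, 1.0, 0.0], [0.0, 0.0, -1.0]]
force: [-0.8, -0.7, -0.5]
opening: 0.699
grasp_force: 0.0
```

drive_tool([
  [[0,0,20],[0,0,0]],
  [[0,0,12],[0,0,0]],
  [[0,0,5],[0,0,0]],
  [[0,0,4],[0,0,0]],
  [[0,0,0],[0,0,0]],
])

```text
time_s: 4.15
position: [0.4292, -0.0941, 0.0525]
tcp_rot: [[-1.0, -0.003, -0.0], [-0.003, 1.0, 0.0], [0.0, 0.0, -1.0]]
force: [-0.5, 0.1, 0.5]
opening: 0.7
grasp_force: 0.0
```

drive_tool([
  [[0,0,0],[0,0,0]],
  [[0,0,0],[0,0,0]],
  [[0,0,0],[0,0,0]],
  [[0,0,0],[0,0,0]],
  [[0,0,0],[0,0,0]],
], gripper=0)

```text
time_s: 4.65
position: [0.4292, -0.0951, 0.0525]
tcp_rot: [[-1.0, -0.001, 0.0], [-0.001, 1.0, -0.0], [-0.0, -0.0, -1.0]]
force: [0.1, 3.1, 1.4]
opening: 0.327
grasp_force: 1.3
```

drive_tool([
  [[0,0,0],[0,0,0]],
  [[0,0,0],[0,0,0]],
  [[0,0,-3],[0,0,0]],
  [[0,0,-8],[0,0,0]],
  [[0,0,-15],[0,0,0]],
])

```text
time_s: 5.15
position: [0.4284, -0.0947, 0.0782]
tcp_rot: [[-1.0, -0.001, -0.002], [-0.001, 1.0, 0.001], [0.002, 0.001, -1.0]]
force: [-0.2, 0.6, -2.2]
opening: 0.284
grasp_force: 29.9
```

drive_tool([
  [[0,0,-20],[0,0,0]],
  [[0,0,-20],[0,0,0]],
  [[0,0,-10],[0,0,0]],
  [[0,0,-4],[0,0,0]],
  [[0,0,0],[0,0,0]],
])

```text
time_s: 5.65
position: [0.4292, -0.095, 0.1327]
tcp_rot: [[-1.0, -0.001, 0.001], [-0.001, 1.0, -0.0], [-0.001, -0.0, -1.0]]
force: [0.5, -0.5, -2.5]
opening: 0.29
grasp_force: 29.9
```

drive_tool([
  [[-10,10,0],[0,0,0]],
  [[-20,20,0],[0,0,0]],
  [[-30,29,0],[0,0,0]],
  [[-30,29,0],[0,0,0]],
  [[-30,29,0],[0,0,0]],
])

```text
time_s: 6.15
position: [0.5491, 0.0234, 0.131]
tcp_rot: [[-1.0, -0.001, -0.003], [-0.001, 1.0, 0.0], [0.003, 0.0, -1.0]]
force: [1.1, -0.6, -3.0]
opening: 0.292
grasp_force: 29.9
```

drive_tool([
  [[-30,29,0],[0,0,0]],
  [[-30,29,0],[0,0,0]],
  [[-25,25,0],[0,0,0]],
  [[-15,15,0],[0,0,0]],
  [[-10,11,0],[0,0,0]],
])

```text
time_s: 6.65
position: [0.6591, 0.1328, 0.1301]
tcp_rot: [[-1.0, -0.003, -0.002], [-0.003, 1.0, 0.0], [0.002, 0.0, -1.0]]
force: [-0.3, -0.0, -3.0]
opening: 0.287
grasp_force: 29.9
```

drive_tool([
  [[0,0,10],[0,0,0]],
  [[0,0,20],[0,0,0]],
  [[0,0,15],[0,0,0]],
  [[0,0,0],[0,0,0]],
  [[0,0,0],[0,0,0]],
])

```text
time_s: 7.15
position: [0.6579, 0.1306, 0.0862]
tcp_rot: [[-1.0, -0.001, -0.002], [-0.001, 1.0, -0.0], [0.002, -0.0, -1.0]]
force: [0.8, 0.2, -2.8]
opening: 0.29
grasp_force: 29.9
```

```bash
python3 - <<'E'
from h import *
np.set_printoptions(precision=4,suppress=True)
print("charger",tri([(cam("top"),(269,187.8)),(cam("scene"),(385.5,299.3))]),onz(cam("scene"),(385.5,299.3),.011),onz(cam("top"),(269,187.8),.011))
T=cam("top");im=capture("top");cv2.imwrite("pics/top1.png",cv2.resize(im[130:330,150:400,::-1],(750,600)))
s=read_state();print(s["position"],s["force"])
E
```

```text
charger [0.6605 0.1337 0.003 ] [0.6686 0.1338 0.011 ] [0.6584 0.1324 0.011 ]
[0.6588 0.1308 0.0873] [ 0.4278  0.4877 -2.0165]
```

View pics/top1.png

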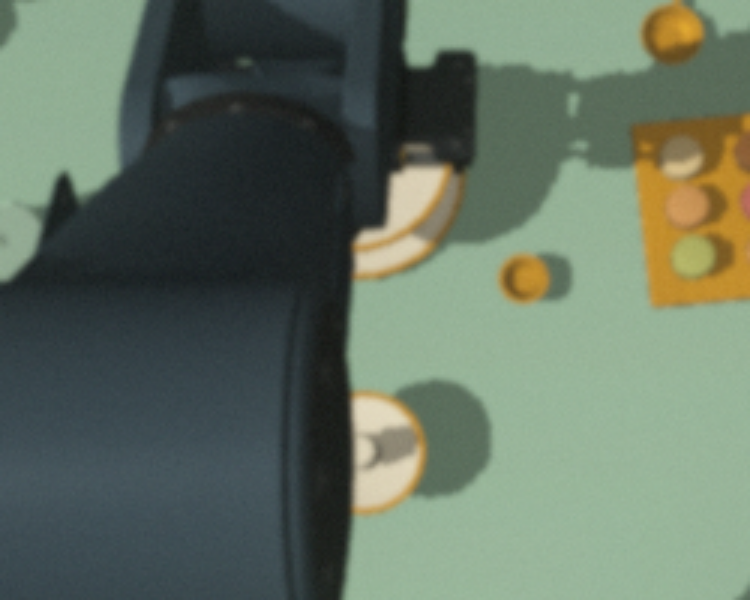

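drive_tool([
  [[-2,2,6],[0,0,0]],
  [[0,0,8],[0,0,0]],
  [[0,0,6],[0,0,0]],
  [[0,0,3],[0,0,0]],
  [[0,0,2],[0,0,0]],
])

```text
time_s: 7.7
position: [0.6605, 0.1333, 0.0617]
tcp_rot: [[-1.0, -0.001, -0.001], [-0.001, 1.0, -0.0], [0.001, -0.0, -1.0]]
force: [0.4, -0.4, -2.3]
opening: 0.291
grasp_force: 29.9
```

drive_tool([
  [[0,0,1],[0,0,0]],
  [[0,0,1],[0,0,0]],
  [[0,0,0],[0,0,0]],
])

```text
time_s: 8.0
position: [0.6611, 0.1333, 0.0606]
tcp_rot: [[-1.0, -0.001, 0.001], [-0.001, 1.0, 0.0], [-0.001, 0.0, -1.0]]
force: [-0.2, -0.4, -2.5]
opening: 0.294
grasp_force: 29.9
```

drive_tool([
  [[0,0,1],[0,0,0]],
  [[0,0,0.5],[0,0,0]],
  [[0,0,0],[0,0,0]],
])

```text
time_s: 8.3
position: [0.6614, 0.1335, 0.0603]
tcp_rot: [[-1.0, -0.001, 0.002], [-0.001, 1.0, 0.0], [-0.002, 0.0, -1.0]]
force: [-1.6, 0.9, 4.5]
opening: 0.291
grasp_force: 29.9
```

drive_tool([
  [[0,0,0],[0,0,0]],
  [[0,0,0],[0,0,0]],
  [[0,0,0],[0,0,0]],
  [[0,0,0],[0,0,0]],
], gripper=0.7)

```text
time_s: 8.7
position: [0.6608, 0.1332, 0.0585]
tcp_rot: [[-1.0, -0.001, -0.0], [-0.001, 1.0, -0.0], [0.0, -0.0, -1.0]]
force: [0.2, -0.8, -1.4]
opening: 0.571
grasp_force: 0.0
```

drive_tool([
  [[0,0,-5],[0,0,0]],
  [[0,0,-15],[0,0,0]],
  [[0,0,-30],[0,0,0]],
  [[0,0,-45],[0,0,0]],
  [[0,0,-45],[0,0,0]],
])

```text
time_s: 9.2
position: [0.6605, 0.1333, 0.201]
tcp_rot: [[-1.0, -0.001, -0.0], [-0.001, 1.0, -0.0], [0.0, -0.0, -1.0]]
force: [0.6, -1.4, -0.5]
opening: 0.699
grasp_force: 0.0
```

drive_tool([
  [[0,0,-24.5],[0,0,0]],
  [[0,0,0],[0,0,0]],
  [[0,0,0],[0,0,0]],
])

```text
time_s: 9.5
position: [0.6609, 0.1333, 0.2246]
tcp_rot: [[-1.0, -0.001, 0.002], [-0.001, 1.0, 0.0], [-0.002, 0.0, -1.0]]
force: [-0.2, -0.2, -1.2]
opening: 0.7
grasp_force: 0.0
```

```bash
python3 snap.py w4
```

```text
9.5 [0.66085865 0.13332185 0.22459503] [[-1.0, -0.0012, 0.0018], [-0.0012, 1.0, 0.0001], [-0.0018, 0.0001, -1.0]] 0.6995109820296822 2.3386331173869563
```

View pics/w4.png

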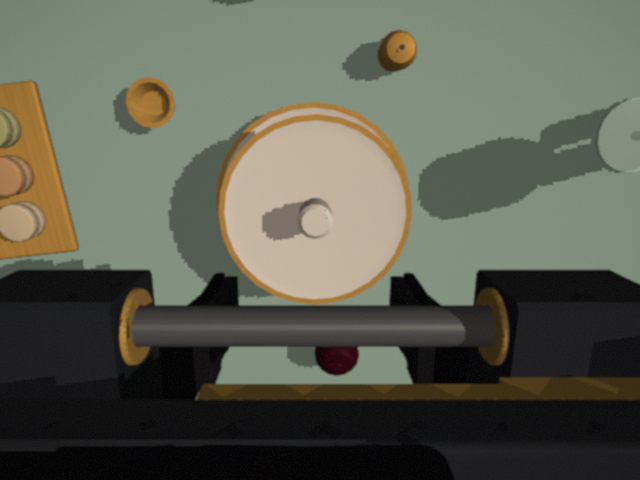

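The large tier stands upright on the charger. Its knob top is at (316,217), its top plate edge at row 114, and the charger's edge at row 103.

```bash
python3 - <<'E'
from h import *
import pickle
np.set_printoptions(precision=4,suppress=True)
im,s=pickle.load(open("w4.pkl","rb"));C=cam("wrist",s)
print("knob",onz(C,(316,217),.086))
print("plate edge->cx",onz(C,(315,115),.056)[0]+.075,"charger edge->cx",onz(C,(315,103),.011)[0]+.085)
print("plate y",onz(C,(218,205),.056)[1]+.075,onz(C,(410,205),.056)[1]-.075)
E
```

```text
knob [0.6575 0.1335 0.086 ]
plate edge->cx 0.6614622181443913 charger edge->cx 0.6607709113979564
plate y 0.1320017822286616 0.13220850814113366
```

drive_tool([
  [[11,-22,0],[0,0,0]],
  [[20,-42,0],[0,0,0]],
  [[21.5,-44,0],[0,0,0]],
  [[21.5,-44,0],[0,0,0]],
  [[21.5,-44,0],[0,0,0]],
])

```text
time_s: 10.05
position: [0.5632, -0.0638, 0.2212]
tcp_rot: [[-1.0, -0.002, -0.004], [-0.002, 1.0, 0.001], [0.004, 0.001, -1.0]]
force: [1.3, -0.6, 0.3]
opening: 0.697
grasp_force: 0.0
```

drive_tool([
  [[21.5,-44,0],[0,0,0]],
  [[21.5,-44,0],[0,0,0]],
  [[21.5,-44,0],[0,0,0]],
  [[21.5,-44,0],[0,0,0]],
  [[19,-38,0],[0,0,0]],
])

```text
time_s: 10.55
position: [0.4586, -0.2781, 0.2215]
tcp_rot: [[-1.0, -0.0, -0.003], [-0.0, 1.0, 0.003], [0.003, 0.003, -1.0]]
force: [0.5, 0.2, -0.2]
opening: 0.7
grasp_force: 0.0
```

drive_tool([
  [[11.5,-24,0],[0,0,0]],
  [[0,0,0],[0,0,0]],
  [[0,0,0],[0,0,0]],
])

```text
time_s: 10.85
position: [0.4483, -0.3004, 0.2217]
tcp_rot: [[-1.0, 0.001, -0.002], [0.001, 1.0, 0.003], [0.002, 0.003, -1.0]]
force: [-0.0, 0.6, -0.6]
opening: 0.699
grasp_force: 0.0
```

```bash
python3 snap.py w5; python3 - <<'E'
from h import *
import pickle
np.set_printoptions(precision=4,suppress=True)
im,s=pickle.load(open("w5.pkl","rb"));C=cam("wrist",s)
_,s3=pickle.load(open("w3.pkl","rb"));C3=cam("wrist",s3)
for c,ax in plates(im):
    print(c,ax,onz(C,c,.047),tri([(C,c),(C3,(188.2,242.4))]))
E
```

```text
10.85 [ 0.44832182 -0.30035776  0.22173031] [[-1.0, 0.0006, -0.0024], [0.0006, 1.0, 0.0033], [0.0024, 0.0033, -1.0]] 0.6991720737569936 2.076588227422593
[ 27.2385 239.3032] [ 4.417  51.7989] [ 0.47   -0.5336  0.047 ] [ 0.3011 -0.125   0.6405]
[314.5428 211.2139] [150.3379 153.6379] [ 0.4471 -0.3005  0.047 ] [ 0.4464 -0.3006  0.0492]
```

drive_tool([
  [[0,0,20],[0,0,0]],
  [[0,0,40],[0,0,0]],
  [[0,0,45],[0,0,0]],
  [[0,0,35],[0,0,0]],
  [[0,0,18],[0,0,0]],
])

```text
time_s: 11.4
position: [0.4483, -0.2973, 0.062]
tcp_rot: [[-1.0, -0.004, -0.005], [-0.004, 1.0, 0.005], [0.004, 0.005, -1.0]]
force: [0.1, 0.2, -0.1]
opening: 0.702
grasp_force: 0.0
```

drive_tool([
  [[0,0,8],[0,0,0]],
  [[0,0,5],[0,0,0]],
  [[0,0,0],[0,0,0]],
  [[0,0,0],[0,0,0]],
])

```text
time_s: 11.8
position: [0.4501, -0.3012, 0.0533]
tcp_rot: [[-1.0, -0.002, 0.001], [-0.002, 1.0, -0.001], [-0.001, -0.001, -1.0]]
force: [-0.5, 0.7, 0.1]
opening: 0.702
grasp_force: 0.0
```

drive_tool([
  [[0,0,0],[0,0,0]],
  [[0,0,0],[0,0,0]],
  [[0,0,0],[0,0,0]],
  [[0,0,0],[0,0,0]],
  [[0,0,0],[0,0,0]],
], gripper=0)

```text
time_s: 12.3
position: [0.4493, -0.3009, 0.0525]
tcp_rot: [[-1.0, -0.001, 0.0], [-0.001, 1.0, 0.0], [-0.0, 0.0, -1.0]]
force: [-0.2, 1.5, 0.6]
opening: 0.33
grasp_force: 0.7
```

drive_tool([
  [[0,0,0],[0,0,0]],
  [[0,0,0],[0,0,0]],
  [[0,0,-3],[0,0,0]],
  [[0,0,-8],[0,0,0]],
  [[0,0,-15],[0,0,0]],
])

```text
time_s: 12.8
position: [0.4488, -0.3005, 0.078]
tcp_rot: [[-1.0, -0.001, -0.002], [-0.001, 1.0, 0.002], [0.002, 0.002, -1.0]]
force: [-0.4, 0.9, -1.4]
opening: 0.286
grasp_force: 29.8
```

drive_tool([
  [[0,0,-25],[0,0,0]],
  [[0,0,-30],[0,0,0]],
  [[0,0,-22],[0,0,0]],
  [[0,0,-10],[0,0,0]],
  [[-6,12,0],[0,0,0]],
])

```text
time_s: 13.3
position: [0.4561, -0.2907, 0.167]
tcp_rot: [[-1.0, 0.001, 0.003], [0.001, 1.0, -0.004], [-0.003, -0.004, -1.0]]
force: [-0.1, 0.7, -2.5]
opening: 0.289
grasp_force: 29.8
```

drive_tool([
  [[-13,26,0],[0,0,0]],
  [[-19,39,0],[0,0,0]],
  [[-20,41,0],[0,0,0]],
  [[-20,41,0],[0,0,0]],
  [[-20,41,0],[0,0,0]],
])

```text
time_s: 13.8
position: [0.5466, -0.0978, 0.1637]
tcp_rot: [[-1.0, -0.001, -0.003], [-0.001, 1.0, 0.002], [0.003, 0.002, -1.0]]
force: [1.3, -0.5, -2.1]
opening: 0.289
grasp_force: 29.8
```

drive_tool([
  [[-20,41,0],[0,0,0]],
  [[-20,41,0],[0,0,0]],
  [[-20,41,0],[0,0,0]],
  [[-20,41,0],[0,0,0]],
  [[-17,35,0],[0,0,0]],
])

```text
time_s: 14.3
position: [0.6431, 0.1019, 0.1632]
tcp_rot: [[-1.0, -0.003, -0.004], [-0.003, 1.0, 0.001], [0.004, 0.001, -1.0]]
force: [1.2, -1.3, -0.9]
opening: 0.292
grasp_force: 29.8
```

drive_tool([
  [[-11,22,0],[0,0,0]],
  [[-6,13,0],[0,0,0]],
  [[0,0,0],[0,0,0]],
  [[0,0,0],[0,0,0]],
])

```text
time_s: 14.7
position: [0.6595, 0.1328, 0.1642]
tcp_rot: [[-1.0, -0.001, -0.003], [-0.001, 1.0, -0.001], [0.003, -0.001, -1.0]]
force: [0.3, -0.6, -1.9]
opening: 0.293
grasp_force: 29.8
```

```bash
python3 - <<'E'
from h import *
s=read_state();print(s["position"],s["force"],s["tcp_rot"].round(3).tolist())
im=capture("scene");cv2.imwrite("pics/sc1.png",cv2.resize(im[150:400,220:550,::-1],(792,600)))
E
```

```text
[0.65954209 0.13277652 0.16416567] [ 0.30095524 -0.59788039 -1.89096752] [[-1.0, -0.001, -0.003], [-0.001, 1.0, -0.001], [0.003, -0.001, -1.0]]
```

View pics/sc1.png

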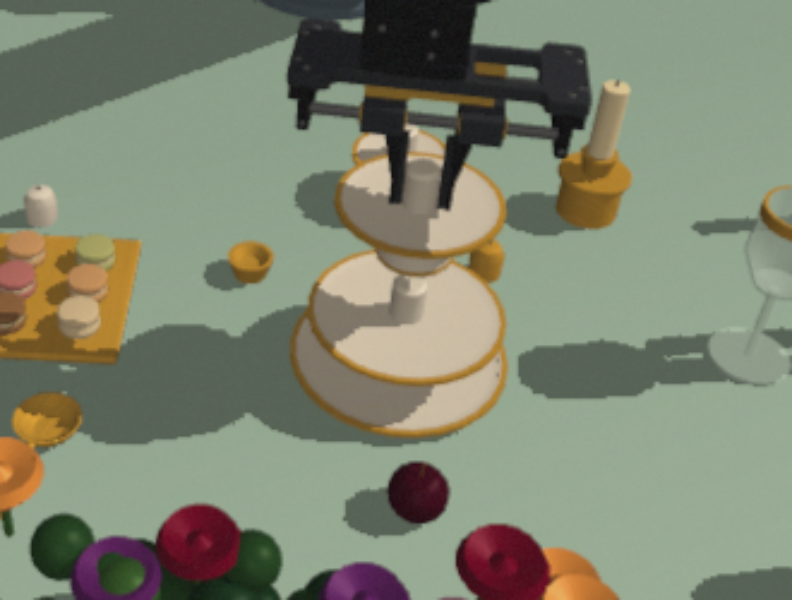

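The medium tier is upright at about (420,205) in the crop, above the large tier's knob at (408,300), with the foot lined up over the knob. Lowering it.

drive_tool([
  [[0,0,8],[0,0,0]],
  [[0,0,15],[0,0,0]],
  [[0,0,15],[0,0,0]],
  [[0,0,10],[0,0,0]],
  [[0,0,5],[0,0,0]],
])

```text
time_s: 15.25
position: [0.6595, 0.1329, 0.1099]
tcp_rot: [[-1.0, -0.001, -0.004], [-0.001, 1.0, -0.0], [0.004, -0.0, -1.0]]
force: [0.1, -0.2, -2.5]
opening: 0.292
grasp_force: 29.8
```

drive_tool([
  [[0,0,3],[0,0,0]],
  [[0,0,2],[0,0,0]],
  [[0,0,1],[0,0,0]],
  [[0,0,0],[0,0,0]],
])

```text
time_s: 15.65
position: [0.6611, 0.1334, 0.1067]
tcp_rot: [[-1.0, -0.001, 0.001], [-0.001, 1.0, 0.0], [-0.001, 0.0, -1.0]]
force: [0.2, -0.6, -2.3]
opening: 0.294
grasp_force: 29.8
```

drive_tool([
  [[0,0,1],[0,0,0]],
  [[0,0,0.5],[0,0,0]],
  [[0,0,0],[0,0,0]],
])

```text
time_s: 15.95
position: [0.6615, 0.1334, 0.1061]
tcp_rot: [[-1.0, -0.001, 0.002], [-0.001, 1.0, 0.0], [-0.002, 0.0, -1.0]]
force: [-0.4, 1.1, 4.5]
opening: 0.288
grasp_force: 29.8
```

drive_tool([
  [[0,0,0],[0,0,0]],
  [[0,0,0],[0,0,0]],
  [[0,0,0],[0,0,0]],
  [[0,0,0],[0,0,0]],
], gripper=0.7)

```text
time_s: 16.35
position: [0.6607, 0.1332, 0.1045]
tcp_rot: [[-1.0, -0.001, -0.001], [-0.001, 1.0, -0.0], [0.001, -0.0, -1.0]]
force: [0.2, 0.4, 0.1]
opening: 0.57
grasp_force: 0.0
```

drive_tool([
  [[0,0,-5],[0,0,0]],
  [[0,0,-15],[0,0,0]],
  [[0,0,-30],[0,0,0]],
  [[0,0,-40],[0,0,0]],
  [[0,0,-28.5],[0,0,0]],
])

```text
time_s: 16.85
position: [0.6619, 0.1333, 0.2273]
tcp_rot: [[-1.0, -0.001, 0.004], [-0.001, 1.0, 0.0], [-0.004, 0.0, -1.0]]
force: [1.6, -0.7, 0.7]
opening: 0.695
grasp_force: 0.0
```

drive_tool([
  [[0,0,-10],[0,0,0]],
  [[0,0,10],[0,0,0]],
  [[0,0,0],[0,0,0]],
])

```text
time_s: 17.15
position: [0.6588, 0.1332, 0.2206]
tcp_rot: [[-1.0, -0.001, -0.005], [-0.001, 1.0, -0.0], [0.005, -0.0, -1.0]]
force: [-1.3, 0.2, -0.9]
opening: 0.7
grasp_force: 0.0
```

```bash
python3 snap.py w6
```

```text
17.15 [0.65882866 0.13318867 0.22064495] [[-1.0, -0.0011, -0.0053], [-0.0011, 1.0, -0.0002], [0.0053, -0.0002, -1.0]] 0.7003911668958311 1.0654518228012373
```

View pics/w6.png

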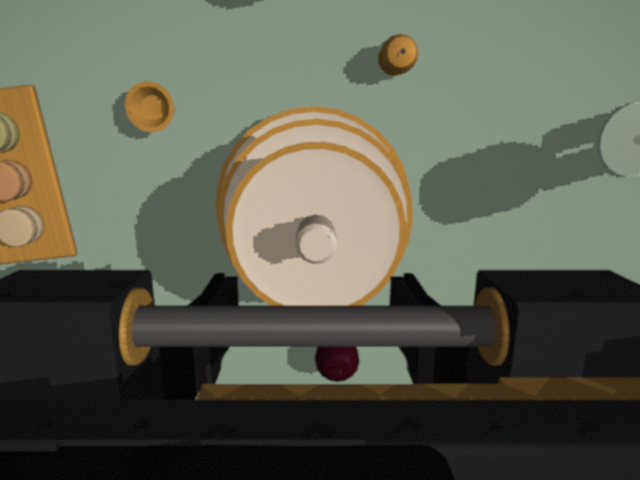

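The medium tier is seated and centred, with its knob at (315,243). Moving on to the small tier.

drive_tool([
  [[20,-2,0],[0,0,0]],
  [[40,-3,0],[0,0,0]],
  [[48,-4,0],[0,0,0]],
  [[48,-4,0],[0,0,0]],
  [[40,-3,0],[0,0,0]],
])

```text
time_s: 17.7
position: [0.4605, 0.1169, 0.2213]
tcp_rot: [[-1.0, -0.001, -0.006], [-0.001, 1.0, -0.0], [0.006, -0.0, -1.0]]
force: [1.0, -0.3, 0.4]
opening: 0.698
grasp_force: 0.0
```

drive_tool([
  [[27,-1,10],[0,0,0]],
  [[0,0,30],[0,0,0]],
  [[0,0,45],[0,0,0]],
  [[0,0,40],[0,0,0]],
  [[0,0,23],[0,0,0]],
])

```text
time_s: 18.2
position: [0.4349, 0.1159, 0.0719]
tcp_rot: [[-1.0, -0.001, -0.007], [-0.001, 1.0, -0.0], [0.007, -0.0, -1.0]]
force: [0.2, -0.6, -0.5]
opening: 0.7
grasp_force: 0.0
```

drive_tool([
  [[0,0,13],[0,0,0]],
  [[0,0,6],[0,0,0]],
  [[0,0,4],[0,0,0]],
  [[0,0,0],[0,0,0]],
  [[0,0,0],[0,0,0]],
])

```text
time_s: 18.7
position: [0.4381, 0.1161, 0.0527]
tcp_rot: [[-1.0, -0.001, 0.001], [-0.001, 1.0, 0.0], [-0.001, 0.0, -1.0]]
force: [-0.3, -0.6, -0.3]
opening: 0.698
grasp_force: 0.0
```

drive_tool([
  [[0,0,0],[0,0,0]],
  [[0,0,0],[0,0,0]],
  [[0,0,0],[0,0,0]],
  [[0,0,0],[0,0,0]],
  [[0,0,0],[0,0,0]],
], gripper=0)

```text
time_s: 19.2
position: [0.4379, 0.116, 0.0525]
tcp_rot: [[-1.0, -0.001, 0.0], [-0.001, 1.0, 0.0], [-0.0, 0.0, -1.0]]
force: [-0.3, -0.4, 0.3]
opening: 0.335
grasp_force: 0.0
```

drive_tool([
  [[0,0,0],[0,0,0]],
  [[0,0,0],[0,0,0]],
  [[0,0,-3],[0,0,0]],
  [[0,0,-8],[0,0,0]],
  [[0,0,-15],[0,0,0]],
])

```text
time_s: 19.7
position: [0.437, 0.116, 0.0783]
tcp_rot: [[-1.0, -0.001, -0.002], [-0.001, 1.0, -0.0], [0.002, -0.0, -1.0]]
force: [0.4, -0.8, -1.6]
opening: 0.292
grasp_force: 30.0
```

drive_tool([
  [[0,0,-27],[0,0,0]],
  [[0,0,-38],[0,0,0]],
  [[0,0,-38],[0,0,0]],
  [[0,0,-20],[0,0,0]],
  [[0,0,-9],[0,0,0]],
])

```text
time_s: 20.2
position: [0.4387, 0.1161, 0.2129]
tcp_rot: [[-1.0, -0.001, 0.005], [-0.001, 1.0, -0.0], [-0.005, -0.0, -1.0]]
force: [0.6, 0.1, -1.4]
opening: 0.286
grasp_force: 30.0
```

drive_tool([
  [[-14,1,0],[0,0,0]],
  [[-28,2,0],[0,0,0]],
  [[-40,3,0],[0,0,0]],
  [[-43,4,0],[0,0,0]],
  [[-40,3,0],[0,0,0]],
])

```text
time_s: 20.7
position: [0.6036, 0.1293, 0.2093]
tcp_rot: [[-1.0, -0.001, -0.002], [-0.001, 1.0, -0.0], [0.002, -0.0, -1.0]]
force: [0.7, 0.1, -1.3]
opening: 0.289
grasp_force: 30.0
```

drive_tool([
  [[-30,2,0],[0,0,0]],
  [[-18,1,0],[0,0,0]],
  [[-10,1,0],[0,0,0]],
  [[0,0,0],[0,0,0]],
  [[0,0,0],[0,0,0]],
])

```text
time_s: 21.2
position: [0.6593, 0.1333, 0.2095]
tcp_rot: [[-1.0, -0.001, -0.003], [-0.001, 1.0, -0.0], [0.003, -0.0, -1.0]]
force: [-0.4, 0.2, -1.5]
opening: 0.289
grasp_force: 30.0
```

```bash
python3 - <<'E'
from h import *
s=read_state();print(s["position"],s["force"],s["tcp_rot"].round(3).tolist())
im=capture("scene");cv2.imwrite("pics/sc2.png",cv2.resize(im[120:350,270:550,::-1],(728,598)))
E
```

```text
[0.65926292 0.13331465 0.20947336] [-0.37418972  0.21078008 -1.48085533] [[-1.0, -0.001, -0.003], [-0.001, 1.0, -0.0], [0.003, -0.0, -1.0]]
```

View pics/sc2.png

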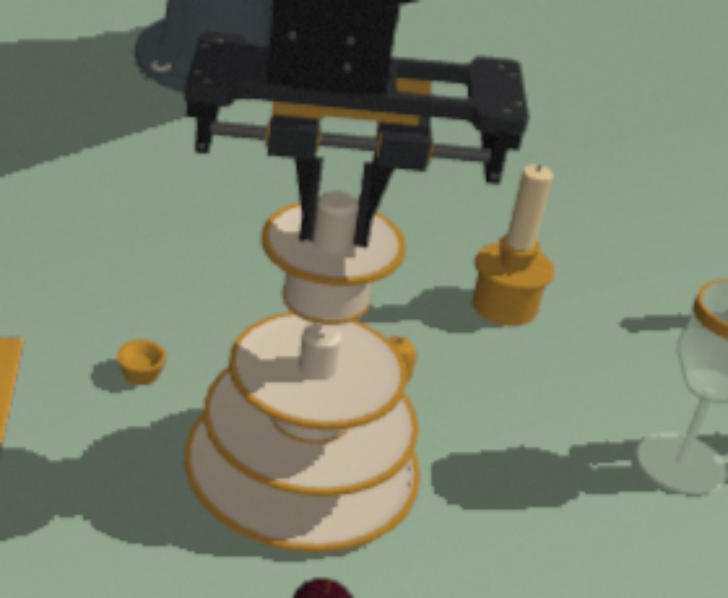

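The small tier hangs upright at about (333,240), above the medium tier's knob at (320,350). It's aligned, so I'll lower it.

drive_tool([
  [[0,0,8],[0,0,0]],
  [[0,0,15],[0,0,0]],
  [[0,0,15],[0,0,0]],
  [[0,0,10],[0,0,0]],
  [[0,0,4],[0,0,0]],
])

```text
time_s: 21.75
position: [0.6594, 0.1332, 0.1558]
tcp_rot: [[-1.0, -0.001, -0.004], [-0.001, 1.0, -0.0], [0.004, -0.0, -1.0]]
force: [-0.1, -0.0, -2.6]
opening: 0.288
grasp_force: 30.0
```

drive_tool([
  [[0,0,3],[0,0,0]],
  [[0,0,2],[0,0,0]],
  [[0,0,1],[0,0,0]],
  [[0,0,0.5],[0,0,0]],
  [[0,0,0],[0,0,0]],
])

```text
time_s: 22.25
position: [0.6612, 0.1333, 0.1525]
tcp_rot: [[-1.0, -0.001, 0.001], [-0.001, 1.0, -0.0], [-0.001, -0.0, -1.0]]
force: [0.5, 0.5, -0.9]
opening: 0.29
grasp_force: 30.0
```

drive_tool([
  [[0,0,0.5],[0,0,0]],
  [[0,0,0.5],[0,0,0]],
  [[0,0,0],[0,0,0]],
])

```text
time_s: 22.55
position: [0.6614, 0.1333, 0.1523]
tcp_rot: [[-1.0, -0.001, 0.002], [-0.001, 1.0, -0.0], [-0.002, -0.0, -1.0]]
force: [-0.7, 0.8, 4.5]
opening: 0.292
grasp_force: 30.0
```

drive_tool([
  [[0,0,0],[0,0,0]],
  [[0,0,0],[0,0,0]],
  [[0,0,0],[0,0,0]],
  [[0,0,0],[0,0,0]],
], gripper=0.7)

```text
time_s: 22.95
position: [0.6607, 0.1333, 0.1504]
tcp_rot: [[-1.0, -0.001, -0.001], [-0.001, 1.0, -0.0], [0.001, -0.0, -1.0]]
force: [-0.2, 0.3, 0.5]
opening: 0.568
grasp_force: 0.0
```

drive_tool([
  [[0,0,-5],[0,0,0]],
  [[0,0,-15],[0,0,0]],
  [[0,0,-30],[0,0,0]],
  [[0,0,-30],[0,0,0]],
  [[0,0,-22.5],[0,0,0]],
])

```text
time_s: 23.45
position: [0.6619, 0.1334, 0.257]
tcp_rot: [[-1.0, -0.001, 0.004], [-0.001, 1.0, 0.0], [-0.004, 0.0, -1.0]]
force: [0.4, 0.2, -0.2]
opening: 0.697
grasp_force: 0.0
```

drive_tool([
  [[15,10,0],[0,0,0]],
  [[30,21,0],[0,0,0]],
  [[38,26,0],[0,0,0]],
  [[40,27,0],[0,0,0]],
  [[40,27,0],[0,0,0]],
])

```text
time_s: 23.95
position: [0.4967, 0.2449, 0.2548]
tcp_rot: [[-1.0, -0.0, 0.002], [-0.0, 1.0, 0.001], [-0.002, 0.001, -1.0]]
force: [-0.1, 0.9, 0.9]
opening: 0.702
grasp_force: 0.0
```

drive_tool([
  [[38,26,0],[0,0,0]],
  [[22,14,0],[0,0,0]],
  [[10,7,0],[0,0,0]],
  [[0,0,0],[0,0,0]],
  [[0,0,0],[0,0,0]],
])

```text
time_s: 24.45
position: [0.4293, 0.2909, 0.2541]
tcp_rot: [[-1.0, -0.001, 0.003], [-0.001, 1.0, 0.0], [-0.003, 0.0, -1.0]]
force: [-0.3, -0.5, -1.0]
opening: 0.705
grasp_force: 0.0
```

```bash
python3 snap.py w7
```

```text
24.45 [0.42926776 0.2908905  0.25406216] [[-1.0, -0.0011, 0.0026], [-0.0011, 1.0, 0.0003], [-0.0026, 0.0003, -1.0]] 0.7046749405240255 0.9508456236009728
```

View pics/w7.png

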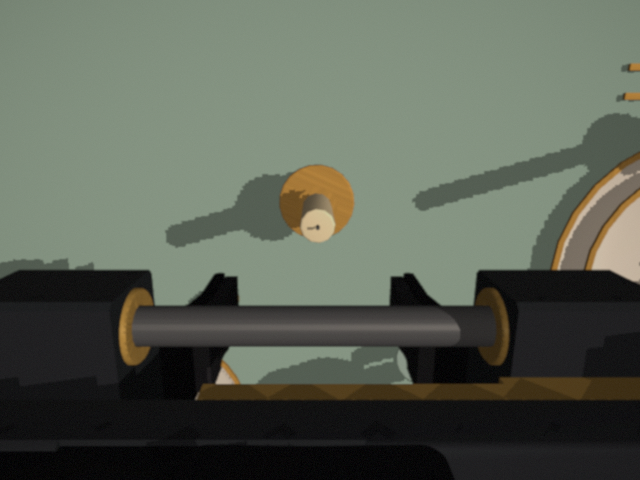

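```bash
python3 - <<'E'
from h import *
import pickle
np.set_printoptions(precision=4,suppress=True)
im,s=pickle.load(open("w7.pkl","rb"));C=cam("wrist",s)
_,s1=pickle.load(open("w1.pkl","rb"));C1=cam("wrist",s1)
print("tip",tri([(C,(318,226)),(C1,(473,247))]),onz(C,(318,226),.136),"pan",onz(C,(316.5,203),.046),tri([(C,(316.5,203)),(C1,(432,216))]))
E
```

```text
tip [0.4273 0.2924 0.1363] [0.4279 0.2924 0.136 ] pan [0.4282 0.2919 0.046 ] [0.4276 0.292  0.0445]
```

The candle tip is at (318,226) and the pan at (316,203). That puts the candle at (0.4275, 0.292), with a tip height of 0.136. I'll descend and grip it.

drive_tool([
  [[0,0,15],[0,0,0]],
  [[0,0,30],[0,0,0]],
  [[0,0,40],[0,0,0]],
  [[0,0,35],[0,0,0]],
  [[0,0,20],[0,0,0]],
])

```text
time_s: 25.0
position: [0.4281, 0.2895, 0.1106]
tcp_rot: [[-1.0, 0.001, -0.003], [0.001, 1.0, -0.001], [0.003, -0.001, -1.0]]
force: [-0.4, 0.1, 0.1]
opening: 0.7
grasp_force: 0.0
```

drive_tool([
  [[0,0,12],[0,0,0]],
  [[0,0,6],[0,0,0]],
  [[0,0,0],[0,0,0]],
  [[0,0,0],[0,0,0]],
])

```text
time_s: 25.4
position: [0.4287, 0.2912, 0.0961]
tcp_rot: [[-1.0, -0.001, 0.002], [-0.001, 1.0, 0.001], [-0.002, 0.001, -1.0]]
force: [-0.5, -0.9, -0.2]
opening: 0.699
grasp_force: 0.0
```

drive_tool([
  [[0,0,0],[0,0,0]],
  [[0,0,0],[0,0,0]],
  [[0,0,0],[0,0,0]],
  [[0,0,0],[0,0,0]],
  [[0,0,0],[0,0,0]],
], gripper=0)

```text
time_s: 25.9
position: [0.4277, 0.2911, 0.0955]
tcp_rot: [[-1.0, -0.001, 0.0], [-0.001, 1.0, 0.0], [-0.0, 0.0, -1.0]]
force: [0.0, -1.0, -0.4]
opening: 0.332
grasp_force: 0.0
```

drive_tool([
  [[0,0,0],[0,0,0]],
  [[0,0,0],[0,0,0]],
  [[0,0,-3],[0,0,0]],
  [[0,0,-8],[0,0,0]],
  [[0,0,-15],[0,0,0]],
])

```text
time_s: 26.4
position: [0.4268, 0.2906, 0.1211]
tcp_rot: [[-1.0, -0.001, -0.003], [-0.001, 1.0, -0.001], [0.003, -0.001, -1.0]]
force: [0.1, 0.2, -2.0]
opening: 0.267
grasp_force: 29.9
```

drive_tool([
  [[0,0,-25],[0,0,0]],
  [[0,0,-38],[0,0,0]],
  [[0,0,-42],[0,0,0]],
  [[0,0,-38],[0,0,0]],
  [[0,0,-24],[0,0,0]],
])

```text
time_s: 26.9
position: [0.4283, 0.2913, 0.2921]
tcp_rot: [[-1.0, -0.001, 0.005], [-0.001, 1.0, 0.002], [-0.005, 0.002, -1.0]]
force: [0.3, -0.6, -1.3]
opening: 0.267
grasp_force: 29.9
```

drive_tool([
  [[0,0,-12],[0,0,0]],
  [[-10,-7,0],[0,0,0]],
  [[-22,-15,0],[0,0,0]],
  [[-34,-23,0],[0,0,0]],
  [[-38,-26,0],[0,0,0]],
])

```text
time_s: 27.4
position: [0.5315, 0.2191, 0.2981]
tcp_rot: [[-1.0, -0.003, -0.004], [-0.003, 1.0, -0.001], [0.004, -0.001, -1.0]]
force: [0.8, 0.3, -1.8]
opening: 0.271
grasp_force: 29.9
```

drive_tool([
  [[-38,-26,0],[0,0,0]],
  [[-36,-24,0],[0,0,0]],
  [[-28,-19,0],[0,0,0]],
  [[-17,-11,0],[0,0,0]],
  [[-10,-7,0],[0,0,0]],
])

```text
time_s: 27.9
position: [0.6617, 0.1307, 0.2969]
tcp_rot: [[-1.0, 0.001, -0.005], [0.001, 1.0, -0.001], [0.005, -0.001, -1.0]]
force: [-0.5, -0.5, -2.2]
opening: 0.267
grasp_force: 29.9
```

drive_tool([
  [[0,0,0],[0,0,0]],
  [[0,0,0],[0,0,0]],
  [[0,0,0],[0,0,0]],
])

```text
time_s: 28.2
position: [0.6596, 0.1342, 0.3]
tcp_rot: [[-1.0, -0.002, -0.002], [-0.002, 1.0, 0.0], [0.002, 0.0, -1.0]]
force: [0.1, 0.2, -0.8]
opening: 0.269
grasp_force: 29.9
```

```bash
python3 - <<'E'
from h import *
s=read_state();print(s["position"],s["force"],s["tcp_rot"].round(3).tolist())
im=capture("scene");cv2.imwrite("pics/sc3.png",cv2.resize(im[100:350,270:550,::-1],(672,600)))
E
```

```text
[0.65956115 0.13420375 0.29998981] [ 0.08068536  0.18978581 -0.84216701] [[-1.0, -0.002, -0.002], [-0.002, 1.0, 0.0], [0.002, 0.0, -1.0]]
```

View pics/sc3.png

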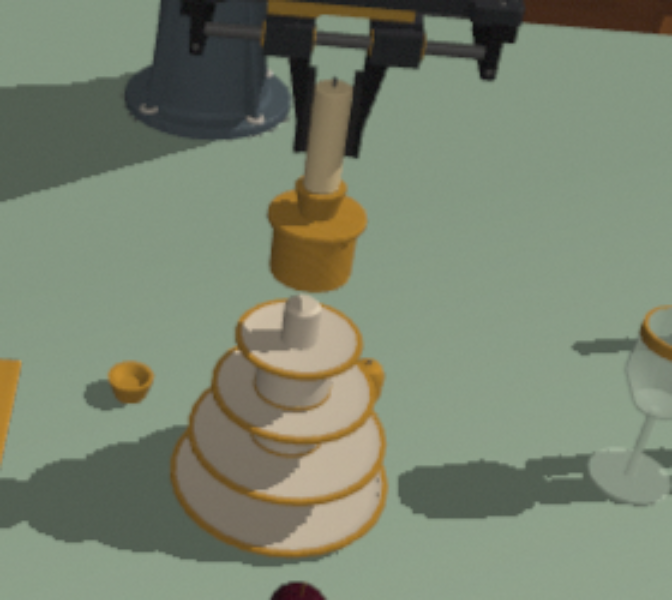

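The candle is upright above the small tier's knob at (303,298), lined up within about 3 mm. Lowering it.

drive_tool([
  [[0,-1,8],[0,0,0]],
  [[0,0,15],[0,0,0]],
  [[0,0,15],[0,0,0]],
  [[0,0,10],[0,0,0]],
  [[0,0,4],[0,0,0]],
])

```text
time_s: 28.75
position: [0.6597, 0.1326, 0.2468]
tcp_rot: [[-1.0, -0.002, -0.003], [-0.002, 1.0, -0.0], [0.003, -0.0, -1.0]]
force: [0.3, -0.7, -1.4]
opening: 0.267
grasp_force: 29.9
```

drive_tool([
  [[0,0,3],[0,0,0]],
  [[0,0,2],[0,0,0]],
  [[0,0,1],[0,0,0]],
  [[0,0,0.5],[0,0,0]],
  [[0,0,0],[0,0,0]],
])

```text
time_s: 29.25
position: [0.661, 0.1323, 0.2422]
tcp_rot: [[-1.0, -0.001, 0.001], [-0.001, 1.0, -0.0], [-0.001, -0.0, -1.0]]
force: [-0.4, 0.3, -1.9]
opening: 0.27
grasp_force: 29.9
```

drive_tool([
  [[0,0,0.5],[0,0,0]],
  [[0,0,0.5],[0,0,0]],
  [[0,0,0],[0,0,0]],
])

```text
time_s: 29.55
position: [0.661, 0.1323, 0.2412]
tcp_rot: [[-1.0, -0.001, 0.001], [-0.001, 1.0, -0.0], [-0.001, -0.0, -1.0]]
force: [-0.5, -1.1, -0.3]
opening: 0.268
grasp_force: 29.9
```

drive_tool([
  [[0,0,0.5],[0,0,0]],
  [[0,0,0.5],[0,0,0]],
  [[0,0,0],[0,0,0]],
])

```text
time_s: 29.85
position: [0.6613, 0.1323, 0.2411]
tcp_rot: [[-1.0, -0.001, 0.002], [-0.001, 1.0, -0.0], [-0.002, -0.0, -1.0]]
force: [-0.7, 0.1, 6.2]
opening: 0.266
grasp_force: 29.9
```

Seated. Releasing, rising clear, then a check.

drive_tool([
  [[0,0,0],[0,0,0]],
  [[0,0,0],[0,0,0]],
  [[0,0,0],[0,0,0]],
  [[0,0,0],[0,0,0]],
  [[0,0,0],[0,0,0]],
], gripper=0.7)

```text
time_s: 30.35
position: [0.6607, 0.1322, 0.2395]
tcp_rot: [[-1.0, -0.001, -0.001], [-0.001, 1.0, -0.0], [0.001, -0.0, -1.0]]
force: [-0.3, 1.5, 1.3]
opening: 0.634
grasp_force: 0.0
```

drive_tool([
  [[0,0,-5],[0,0,0]],
  [[0,0,-15],[0,0,0]],
  [[0,0,-30],[0,0,0]],
  [[0,0,-40],[0,0,0]],
  [[0,0,-20],[0,0,0]],
])

```text
time_s: 30.85
position: [0.6622, 0.1324, 0.3543]
tcp_rot: [[-1.0, -0.001, 0.006], [-0.001, 1.0, 0.0], [-0.006, 0.0, -1.0]]
force: [0.4, 0.0, 1.2]
opening: 0.696
grasp_force: 0.0
```

drive_tool([
  [[0,0,-5],[0,0,0]],
  [[0,0,0],[0,0,0]],
  [[0,0,0],[0,0,0]],
])

```text
time_s: 31.15
position: [0.66, 0.1322, 0.3531]
tcp_rot: [[-1.0, -0.001, -0.003], [-0.001, 1.0, -0.0], [0.003, -0.0, -1.0]]
force: [0.4, 0.3, -1.3]
opening: 0.698
grasp_force: 0.0
```

```bash
python3 - <<'E'
from h import *
s=read_state();print(s["time_s"],s["position"],s["force"],s["opening"])
im=capture("scene");cv2.imwrite("pics/sc4.png",im[:,:,::-1])
E
```

```text
31.15 [0.65995781 0.13224916 0.3530531 ] [ 0.37292739  0.27278617 -1.28371949] 0.6977173967796262
```

View pics/sc4.png

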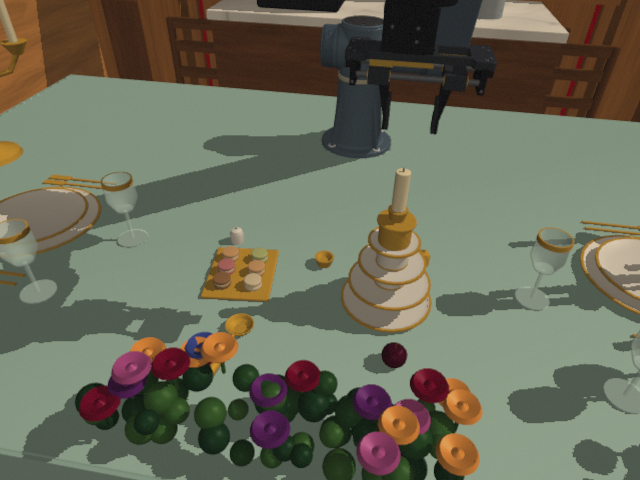

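The tower stands upright and complete on the charger around (388,270). The gripper is clear and the glasses are standing.

```bash
python3 -c "
from rig import *
print(hand_in())"
```

```text
the job is handed in; nothing more can be done
None
```

The dessert stand is built on the charger (large, medium and small tiers, then the candle holder), upright and released with both glasses standing, and the job was handed in at about 31 s; the hand-in returned no verdict.

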